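# Draw the hatch bolt under the canopy with the hooked rod

## Robot

A 6-joint arm with a two-finger parallel gripper is mounted at the origin on the work surface. World frame = base frame: x ahead of the robot, y to its left, z up, the work surface at z = 0. Lengths are in mm, angles in rad, forces in N, time in s.
With the tool pointing down it reaches from about 350 to 875 mm from the base axis. Payload 4.2 kg.
Tool frame: the origin (TCP) lies between the finger pads; the fingertips stand 14 mm ahead of it and the grasp point (between the pads) lies 5 mm behind it; z points along the fingers, y is the line along which they close (so a half turn about z gives the same grasp; the last joint's range is limited). The gripper opens to 85 mm and grips with 20 to 120 N. Pads are 22 mm wide; open, the fingers measure 114 mm over their backs; the gripper's body (76 mm by 85 mm) begins 54 mm behind the grasp point. The pads swing forward as they close: fully open they stand 13 mm farther back than shut.
Start: joints at [1.52, 0.385, 0.008, 0, -1.194, -0.259], TCP at [190.51, 595.235, 245.312] pointing down, gripper open.
Joint ranges: [-3.14, 3.14], [-1.21, 2.06], [-1.07, 1.41], [-3.16, 2.05], [-2.99, -0.16], [-3.1, 3.1]. Speed limits (rad/s): [2.79, 2.79, 3.14, 3.14, 3.14, 3.14].

## Interface

Orientations are given as a unit quaternion [x, y, z, w].
In Python, from bench import * gives the robot as it stands.
- The arm moves only by the tool carry_out, never from a script. Its argument "motion" is a list of rows, each a list of 7 numbers: the turn, a rotation vector about the tool's x, y, z in rad, then the shift along the tool's x, y, z in mm, then the opening, from -1 (shut) to 1 (fully open), so that 0 is half open. A call has 1 to 5 rows; each row is the pose to reach, as a shift and turn from the pose commanded when the call began, along the tool's axes at that moment; what a row does not reach only later rows make up. A row lasts 1/8 s, in which the tool goes at most 62.5 mm and 10.7 degrees, less where a joint would pass 70% of its speed; a pose out of reach is approached as far as the arm can. A call with a gripper value outside its range is refused whole. The fingers move at their own pace and stop on an object; the grip force is fixed at half the most. Time passes only in rows, so rows that repeat a pose let the fingers close. It gives the time, the measured TCP pose, the force, the opening and the grip force at its end, in the units of the state.
- read_state(): the state, without advancing time (a new reading comes with each control period).
- get_image(name): name is "scene" or "top" or "wrist"; returns a dict with "color" (400x640x3 uint8, blue, green, red), "mtx" (3x3 intrinsics, pixels), "position" and "orientation" of the camera in the world. Camera axes: x right, y down, z forward; pixel columns grow to the right and rows downward; lengths in mm; the calibration is good to about 2 mm. A picture is of the moment at which its call begins. There is no depth.
- job_done(): hands the job in; it is judged then, once.
The state is a dict: "clock": time; "joints": joint angles; "joint_vel": joint speeds; "joint_efforts": joint torques, N m; "position": TCP position; "ee_rot": TCP orientation; "contact_force": force on the tool from outside, world axes, zero at the start; "wrist_torque": the same for the moment, N m; "gripper_width": finger opening in mm; "grasp_force": force on a finger pad.
Only numpy, scipy, OpenCV 4.12 (cv2) and the standard library are available. Lean on these libraries where they do the work, as an engineer would, in place of code of your own. Each camera call takes 0.05 s, during which the arm holds its last target. There are 200 camera calls.

## Task

Unlock the rear hatch of the weighing station: take the hooked rod from its fork stand, reach with it under the clear canopy and draw the hatch's slide bolt all the way towards you, touching the bolt only with the rod and not with the fingers. Then hang the rod back upright by its flange, fully home in the fork, and let go. Leave everything else standing where it is.

Things in the scene. Friction and masses are not known exactly. Their poses are not given: they have to be found in the camera images.
- station: weighing station, fixed: white deck 280 x 280 x 12 mm with a clear canopy over its rear part, a low grey hatch (top 72 mm above the bench) at the back, x = 89 mm, and a slide bolt along its middle. Origin on the bench under the knob stem of the fully shut bolt; x points away from the robot, y left, z up; deck x -150 to 130, y -140 to 140 mm. 70 mm to either side of the knob is free.
- canopy_front (a point): middle of the lower front edge of the clear canopy plate, 190 mm above the bench and 40 mm nearer the robot than the shut bolt's stem; axes as the station's. The plate is 10 mm thick, 280 mm wide in y and runs 110 mm back in +x from here; blue strips along its front and rear edges, 6 mm high, are only for show. Four 12 mm square posts carry it, 15 and 100 mm behind this edge, at y +-128 mm.
- bolt (a joint): slide bolt of the hatch, m: 0 = shut (nose in the keeper on the hatch), 0.050 = fully drawn, at a hard stop. It grows as the bolt slides along the station's -x, towards the robot. About 1.5 N moves it (dry friction) and it stays where it is left. It may start up to 8 mm from 0.
- bolt_knob (a point): point on the axis of the bolt's upright steel stem, 48 mm above the bench; moves with the bolt; axes as the station's. Stem 10 mm thick, from the bar's top (27 mm above the bench; bar 14 mm wide) to a red ball, 18 mm across, centred 69 mm above the bench. The guides over the bar reach 33 mm above the bench, 38 mm wide, at x 28 to 40 and -80 to -68 mm of the station.
- rod_grip (a point): centre of the hooked rod's yellow grip, 20 x 20 mm (sides along its x, y), 50 mm high, z up along the rod. A black flange 32 mm across spans z -31 to -25 mm; below it an 8 mm steel rod runs down the axis to z = -230 mm, where the hook's foot (8 mm thick, axis at z = -230) turns off square along the rod's +y to a round tip at y = 32 mm. About 110 g. It starts hung by its flange in the fork.
- stand: fork stand, fixed: grey foot (x -45 to 75, y +-50, 12 mm high), post at x 38 to 56 mm, on top a flat fork 46 mm wide, 217 to 225 mm above the bench, nothing higher. Its 16 mm slot runs along x, open at -x, ends at x = 8 mm; tines straight to x = -38, flaring to x = -56 mm. Origin on the bench under the hung rod, x into the slot, z up. It may change places with the stirrer.
- stand_seat (a point): where the centre of the rod's grip is when the rod hangs fully home in the slot: 256 mm above the bench over the stand's origin, with the flange on the tines. Axes as the stand's; the rod's agree with them within 6 degrees at the start. Held with the fingers closing along its x, the rod resists the pull on its hook best; closing along its y it can swing in the grip.
- stirrer: white hotplate stirrer, fixed, 130 x 120 mm and 83 mm high, origin under its centre, with the beaker on top.
- beaker_mid (a point): bystander, loose: clear glass beaker, 66 mm across, 85 mm high, on the stirrer; the point is half-way up on its axis
- jar_mid (a point): bystander, loose: small white jar with blue cap, 32 mm across, 45 mm high, on the station's deck to the right of the bolt; the point is half-way up on its axis
- vial_mid (a point): bystander, loose: small amber bottle, 28 mm across, 55 mm high, on the station's deck to the left of the bolt; the point is half-way up on its axis
- reagent_mid (a point): bystander, loose: amber reagent bottle, 72 mm across, 150 mm high; the point is half-way up on its axis
- wash_mid (a point): bystander, loose: white bottle with red cap, 60 mm across, 160 mm high; the point is half-way up on its axis
- tips_mid (a point): bystander, loose: blue box, 85 x 60 x 50 mm; the point is half-way up on its axis
- mortar_mid (a point): bystander, loose: white ceramic bowl, 90 mm across, 50 mm high; the point is half-way up on its axis
Mind the look-alikes: they are no part of the job. What is shaped like the part that bears rod_grip but purple is not meant.

How it is judged:
By the outcome, as a careful person would: the job done as asked, in the order asked, and still so for the second after the job is handed in, with the robot touching nothing.
It also fails if it takes over 58 s, if anything falls off the work surface, if the arm or the gripper's body presses on something with over 40 N, if the wrist force passes 120 N, or if a joint passes its speed limit or range.

## Working session

There is one attempt and no reset: what is moved stays moved. The work goes in short steps, Python scripts to look and compute and a tool call to move; the robot and the scene stay as the last step left them, time stands still between calls to the robot, and variables do not carry over. Pictures are saved under pics/ and viewed, at most 11 in all, crops included, and the job is handed in when it is done.

Besides the shell and the picture viewer there is one more tool, called after ">>>" in YAML: its name, and indented under it one key for each argument. carry_out: Moves the arm, as the interface text tells. Its arguments: {"type":"object","properties":{"motion":{"type":"array"}},"required":["motion"]}

```bash
mkdir -p pics; ls
python3 - <<'E'
from bench import *
import cv2,numpy as np
for n in ["scene","top"]:
    r=get_image(n); cv2.imwrite(f"pics/{n}0.png",r["color"]); print(n,np.round(r["mtx"],1).tolist(),np.round(r["position"],1),np.round(r["orientation"],4))
s=read_state(); print(s)
E
```

```text
pics
scene [[382.2, 0.0, 318.3], [0.0, 382.2, 200.2], [0.0, 0.0, 1.0]] [1029.9  625.6  967.9] [ 0.335   0.8521 -0.3709 -0.1555]
top [[463.1, 0.0, 328.1], [0.0, 463.1, 190.6], [0.0, 0.0, 1.0]] [ 255.4   -8.9 1824.1] [ 0.7127 -0.699   0.0415 -0.0418]
{'clock': 0.1, 'joints': array([ 1.51959777e+00,  3.85465487e-01,  6.75984561e-03, -4.07019097e-04,
       -1.19399123e+00, -2.58610506e-01]), 'joint_vel': array([ 2.68957281e-04, -3.71268256e-03,  3.58960738e-03, -3.79984694e-04,
       -1.00024320e-05, -6.67942486e-04]), 'joint_efforts': array([-4.59141393e-04, -3.93320775e+01,  1.88927168e+01,  4.19789180e+00,
       -2.59648921e-03,  5.97497262e-06]), 'position': array([190.3808191 , 594.78315172, 244.34261413]), 'ee_rot': array([ 9.88014217e-01, -1.54359863e-01, -8.97721945e-05,  9.64750999e-04]), 'contact_force': array([-0.35829591, -0.74357778,  0.34433192]), 'wrist_torque': array([ 0.00885301, -0.00715569,  0.01850216]), 'grasp_force': 0.0, 'gripper_width': 85.32542393234684}
```

View pics/scene0.png

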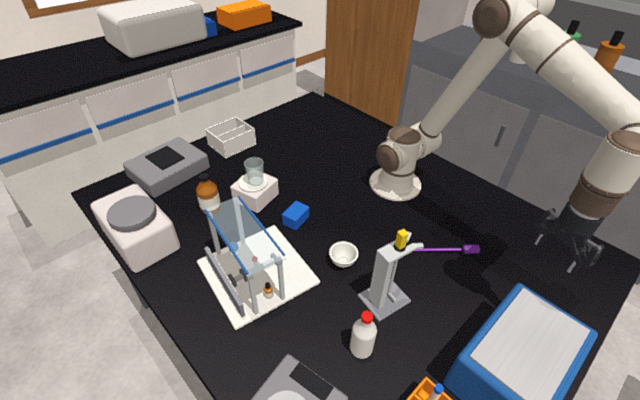

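View pics/top0.png

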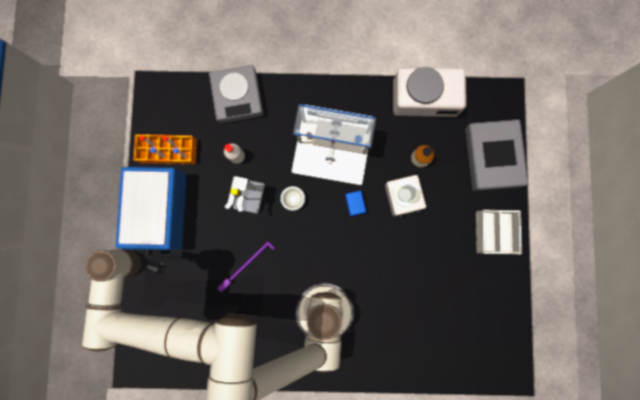

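The scene view shows the stand with the yellow grip at about (402,240), and the station at (258,265). In the top view the grip is at (235,192) and the station at (332,145). The purple decoy lies on the bench. I'll enlarge these areas.

Run:
```python
import cv2,numpy as np
s=cv2.imread("pics/scene0.png");t=cv2.imread("pics/top0.png")
def c(i,x,y,w,h):return cv2.resize(i[y:y+h,x:x+w],(400,300),interpolation=cv2.INTER_CUBIC)
o=np.vstack([np.hstack([c(s,360,220,120,90),c(t,215,165,60,45)]),np.hstack([c(s,190,190,140,105+30)[:300],c(t,284,98,100,75+18)])])
cv2.imwrite("pics/z1.png",o)
```

```text
(no output)
```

View pics/z1.png

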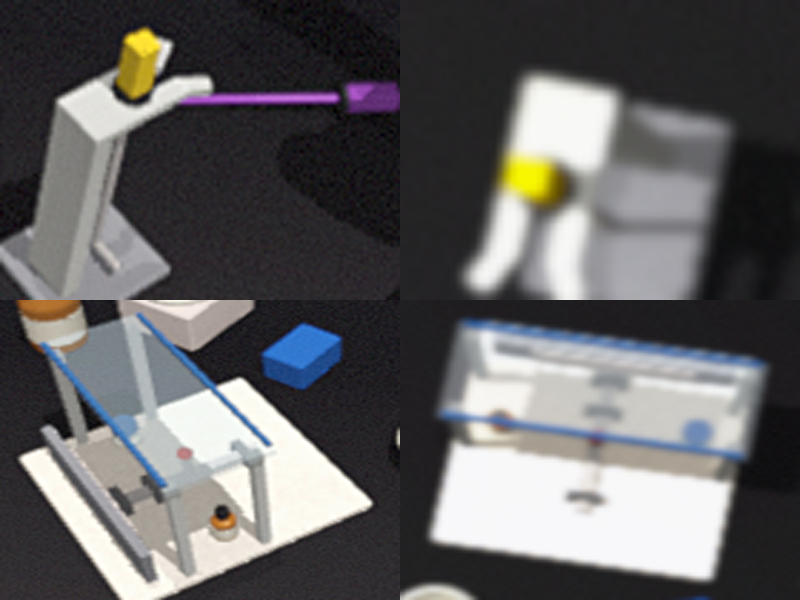

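```bash
cat > h.py <<'E'
from bench import *
import cv2,numpy as np
from scipy.spatial.transform import Rotation as Ro
from scipy.optimize import least_squares
T=dict(mtx=np.array([[463.1,0,328.1],[0,463.1,190.6],[0,0,1]]),position=[255.4,-8.9,1824.1],orientation=[.7127,-.699,.0415,-.0418])
S=dict(mtx=np.array([[382.2,0,318.3],[0,382.2,200.2],[0,0,1]]),position=[1029.9,625.6,967.9],orientation=[.335,.8521,-.3709,-.1555])
def proj(c,P):
    p=Ro.from_quat(c["orientation"]).inv().apply(np.atleast_2d(P)-c["position"])@np.asarray(c["mtx"]).T
    return p[:,:2]/p[:,2:]
def ray(c,uv,z):
    d=Ro.from_quat(c["orientation"]).apply(np.linalg.inv(c["mtx"])@[*uv,1]); o=np.asarray(c["position"])
    return o+d*(z-o[2])/d[2]
def place(q,L): return Ro.from_euler('z',q[2]).apply(np.atleast_2d(L))+[q[0],q[1],0]
def fit(obs,q0):
    f=lambda q:np.concatenate([(proj(c,place(q,l))-u).ravel() for c,l,u in obs])
    r=least_squares(f,q0,loss='soft_l1'); return r.x,f(r.x).reshape(-1,2)
E
cat > m.py <<'E'
from h import *
a=lambda x,y:(360+x/3.3333,220+y/3.3333); b=lambda x,y:(215+(x-400)/6.667,165+y/6.667)
c=lambda x,y:(190+x/2.857,190+(y-300)/2.222); d=lambda x,y:(284+(x-400)/4,98+(y-300)/3.226)
print("grip",ray(S,a(143,37),281),ray(T,b(520,176),281))
q,r=fit([(S,[0,0,281],a(143,37)),(T,[0,0,281],b(520,176)),(T,[75,-50,12],b(732,122)),(S,[-45,50,12],a(168,270))],[500,300,-.1]); print("stand",q,r.round(1).tolist())
print([ (p,ray(T,b(*p),225).round(0).tolist()) for p in [(525,72),(622,88),(478,280)]])
q,r=fit([(T,[-150,140,12],d(430,540)),(T,[-150,-140,12],d(713,578)),(S,[-150,-140,12],c(240,378)),(S,[-150,140,12],c(372,503)),(S,[130,-140,12],c(20,458)),
 (T,[-40,140,198],d(440,415)),(T,[-40,-140,198],d(745,458)),(S,[-40,140,198],c(270,443)),(S,[-40,-140,198],c(140,315)),(S,[70,-140,198],c(45,347)),(S,[70,140,198],c(165,487))],[600,-20,-.1]); print("station",q,r.round(1).tolist())
for cam,u in((S,c(185,453)),(T,d(595,437))):
    k=ray(cam,u,69); print("ball",k,Ro.from_euler('z',-q[2]).apply(k-[q[0],q[1],0]))
E
python3 m.py
```

```text
grip [431.88533188 310.91881517 281.        ] [429.21814912 312.40721207 281.        ]
stand [ 4.32311670e+02  3.11527262e+02 -2.54030990e-01] [[0.1, 0.2], [0.3, -0.9], [-0.0, 0.4], [0.3, -0.3]]
[((525, 72), [490.0, 324.0, 225.0]), ((622, 88), [483.0, 273.0, 225.0]), ((478, 280), [381.0, 344.0, 225.0])]
station [ 6.68805348e+02 -2.09750362e+01 -1.54117544e-01] [[-0.0, -0.6], [-1.0, -0.3], [0.2, -1.6], [0.1, -2.0], [-0.6, -2.0], [-1.0, 0.1], [-0.2, 0.0], [2.0, 1.5], [-0.6, -1.6], [-2.2, -2.0], [0.1, 1.3]]
ball [663.80559788 -15.64714756  69.        ] [-5.7583639   4.49723683 69.        ]
ball [658.70051473 -20.32855844  69.        ] [-10.08430366  -0.912359    69.        ]
```

```bash
cat >> h.py <<'E'
def tool(phi,tilt=0):
    "tool down with x-axis yaw phi; tilt swings the tool's z forward (rod top back toward -station x)"
    return Ro.from_rotvec([0,0,phi])*Ro.from_rotvec([np.pi,0,0])*Ro.from_rotvec([tilt,0,0])
def delta(pos,R,cur=None):
    s=read_state(); p,Rc=(s["position"],Ro.from_quat(s["ee_rot"])) if cur is None else cur
    return np.r_[(Rc.inv()*R).as_rotvec().round(3),Rc.inv().apply(np.asarray(pos)-p).round(1)].tolist()
E
python3 -c "
from h import *
print(delta([425,312,400],tool(-1.77)))
print(tool(-1.77).as_matrix().round(2), tool(-1.77,.5).as_matrix().round(2))"
```

```text
[0.001, -0.002, 1.46, 309.7, 198.0, -155.2]
[[-0.2  -0.98 -0.  ]
 [-0.98  0.2   0.  ]
 [ 0.    0.   -1.  ]] [[-0.2  -0.86  0.47]
 [-0.98  0.17 -0.09]
 [-0.   -0.48 -0.88]]
```

>>> carry_out:
  motion:
    - [0, 0, 0.18, 20, 10, -60, 1]
    - [0, 0, 0.36, 65, 45, -115, 1]
    - [0, 0, 0.54, 115, 80, -155, 1]
    - [0, 0, 0.72, 165, 110, -155, 1]
    - [0, 0, 0.9, 215, 140, -155, 1]

```text
clock: 0.72
position: [342.9, 407.0, 400.5]
ee_rot: [0.821, -0.571, -0.0, -0.001]
contact_force: [1.1, 0.0, -0.7]
gripper_width: 85.6
grasp_force: 0.0
```

```bash
python3 -c "
from h import *
print(delta([425,312,400],tool(-1.77)))"
```

```text
[-0.001, 0.002, 0.555, 117.7, -43.8, 0.4]
```

>>> carry_out:
  motion:
    - [0, 0, 0.18, 40, -15, 0, 1]
    - [0, 0, 0.36, 80, -30, 0, 1]
    - [0, 0, 0.555, 118, -44, 0, 1]
    - [0, 0, 0.555, 118, -44, 0, 1]
    - [0, 0, 0.555, 118, -44, 0, 1]

```text
clock: 1.35
position: [424.8, 313.6, 399.1]
ee_rot: [-0.636, 0.772, 0.0, -0.0]
contact_force: [-0.1, -0.5, 0.1]
gripper_width: 85.6
grasp_force: 0.0
```

Run:
```python
from h import *
r=get_image("wrist"); cv2.imwrite("pics/w1.png",r["color"]); np.save("w1.npy",r,allow_pickle=True)
s=read_state();print(s["position"],s["ee_rot"],s["joints"].round(2)); print(r["mtx"],r["position"],r["orientation"])
for P in [[0,0,281],[8,0,225],[-56,23,225],[-56,-23,225],[56,23,225],[56,-23,225]]: print(P,proj(r,place([431,311.5,-.2],P)).round(0))
```

```text
[424.60644223 313.93991146 399.16995709] [-6.35869807e-01  7.71796283e-01  8.31765930e-05 -2.81735787e-04] [ 0.94  0.15  0.06 -0.   -1.48 -1.14]
[[340.7077255    0.         322.49668179]
 [  0.         340.7077255  198.39855429]
 [  0.           0.           1.        ]] [411.71618528 242.72583124 526.74536531] [0.09541089 0.98507192 0.14269406 0.01298034]
[0, 0, 281] [[314. 197.]]
[8, 0, 225] [[307. 179.]]
[-56, 23, 225] [[376. 204.]]
[-56, -23, 225] [[379. 155.]]
[56, 23, 225] [[255. 203.]]
[56, -23, 225] [[253. 154.]]
```

View pics/w1.png

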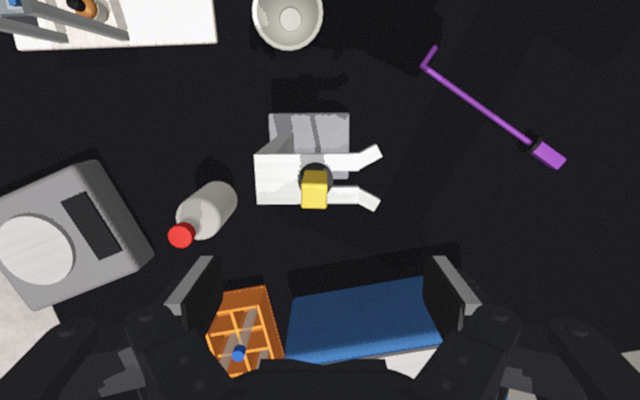

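The grip's top centre is at (314.5,196) and the fork's back corners are at (255,153) and (257,205). That matches the prediction for stand (431, 311.5) with yaw -0.2. Next I'll go down to the grasp.

Run:
```python
from h import *
r=np.load("w1.npy",allow_pickle=True).item()
print(fit([(r,[0,0,281],(314.5,196)),(r,[56,23,225],(255.5,204.5)),(r,[56,-23,225],(255,153))],[431,311,-.2]))
print(delta([431,311.5,253],tool(-1.77)))
```

```text
(array([ 4.30385483e+02,  3.11547307e+02, -2.03604308e-01]), array([[ 0.62027858,  0.41606691],
       [ 0.23776012, -1.64108741],
       [-1.58311645,  0.40976712]]))
[0.0, -0.0, 0.007, 1.1, -6.8, 146.2]
```

>>> carry_out:
  motion:
    - [0, 0, 0.004, 1, -6, 50, 1]
    - [0, 0, 0.004, 1, -6, 100, 1]
    - [0, 0, 0.004, 1, -6, 130, 1]
    - [0, 0, 0.004, 1, -6, 146, 1]
    - [0, 0, 0.004, 1, -6, 146, 1]

```text
clock: 2.02
position: [429.6, 311.7, 252.1]
ee_rot: [-0.635, 0.773, -0.0, -0.002]
contact_force: [-0.4, -0.2, 0.9]
gripper_width: 85.5
grasp_force: 0.0
```

>>> carry_out:
  motion:
    - [0, 0, 0, 0, 0, 0, -1]
    - [0, 0, 0, 0, 0, 0, -1]
    - [0, 0, 0, 0, 0, 0, -1]
    - [0, 0, 0, 0, 0, 0, -1]
    - [0, 0, 0, 0, 0, 0, -1]

```text
clock: 2.65
position: [431.0, 311.6, 254.1]
ee_rot: [-0.634, 0.774, 0.0, 0.001]
contact_force: [0.0, 0.8, 2.9]
gripper_width: 19.3
grasp_force: 58.8
```

>>> carry_out:
  motion:
    - [0, 0, 0, 0, 0, -4, -1]
    - [0, 0, 0, 0, 0, -8, -1]
    - [0, 0, 0, 0, 20, -8, -1]
    - [0, 0, 0, 0, 55, -8, -1]
    - [0, 0, 0, 0, 95, -8, -1]

```text
clock: 3.28
position: [335.9, 329.9, 261.1]
ee_rot: [-0.633, 0.774, 0.0, -0.0]
contact_force: [-1.0, 1.4, -0.6]
gripper_width: 19.4
grasp_force: 58.8
```

Run:
```python
from h import *
r=get_image("wrist"); cv2.imwrite("pics/w2.png",r["color"]); np.save("w2.npy",r,allow_pickle=True)
s=read_state();print(s["position"],s["ee_rot"],s["gripper_width"],s["contact_force"])
```

```text
[332.46820801 329.62393504 261.22168755] [-0.63430706  0.77307997  0.00086697 -0.00108292] 19.461337781262372 [-4.23114291 -0.2578648  -1.93383398]
```

View pics/w2.png

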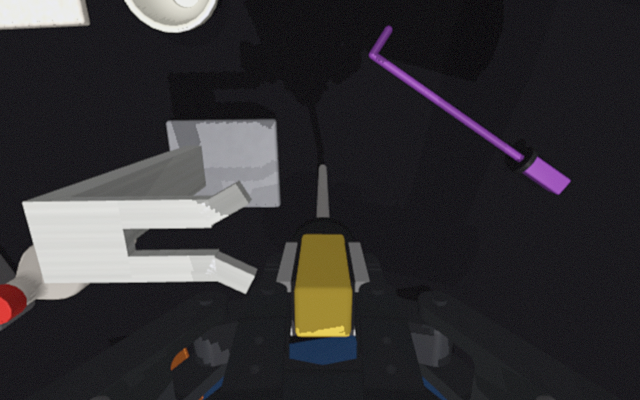

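```bash
cat >> h.py <<'E'
ST=[668.8,-21.,-.154]; L=228.
def hook(x,y,z,tilt=.61,st=None):
    "tool pose putting the rod's foot corner at station x,y,z"
    st=st or ST; R=tool(st[2]-np.pi/2,tilt); return place(st,[x,y,z])[0]-L*R.as_matrix()[:,2],R
def foot(st=None):
    st=st or ST; s=read_state(); f=s["position"]+L*Ro.from_quat(s["ee_rot"]).as_matrix()[:,2]
    return Ro.from_euler('z',-st[2]).apply(f-[st[0],st[1],0]).round(1)
E
python3 - <<'E'
from h import *
print(hook(-90,-48,110)[0], delta(*hook(-90,-48,110)))
print(delta([340,330,345],tool(-1.77)))
r=np.load("w1.npy",allow_pickle=True).item()
print("mortar",ray(r,(287,15),50),"wash",ray(r,(181,236),160),"tips",ray(T,(356,203),50))
E
```

```text
[443.43427472 -34.59154856 296.87974807] [0.613, -0.013, -0.041, 335.5, -179.9, -36.0]
[0.003, -0.001, 0.003, -1.8, -7.1, -83.8]
mortar [435.67237943 136.42892533  50.        ] wash [601.63726736 362.39183734 160.        ] tips [ 419.54897681 -114.30831619   50.        ]
```

>>> carry_out:
  motion:
    - [0, 0, 0, 0, 0, -60, -1]
    - [0, 0, 0, 20, 0, -90, -1]
    - [0, 0, 0, 75, -20, -90, -1]
    - [0.12, 0, 0, 130, -50, -90, -1]
    - [0.25, 0, 0, 185, -80, -90, -1]

```text
clock: 3.95
position: [379.3, 131.7, 351.6]
ee_rot: [-0.629, 0.767, -0.098, 0.081]
contact_force: [1.3, -0.8, -1.7]
gripper_width: 19.2
grasp_force: 59.4
```

Run:
```python
from h import *
print(read_state()["position"],delta(*hook(-90,-48,110)))
```

```text
[379.28921041 131.71432123 351.63541898] [0.356, -0.017, -0.04, 150.6, -78.7, 76.9]
```

>>> carry_out:
  motion:
    - [0.1, 0, -0.01, 40, -20, 20, -1]
    - [0.2, 0, -0.02, 80, -40, 40, -1]
    - [0.3, 0, -0.03, 120, -60, 60, -1]
    - [0.356, -0.017, -0.04, 150, -79, 77, -1]
    - [0.356, -0.017, -0.04, 150, -79, 77, -1]

```text
clock: 4.58
position: [441.1, -36.7, 293.6]
ee_rot: [-0.619, 0.728, -0.227, 0.191]
contact_force: [-0.4, 0.9, -1.5]
gripper_width: 19.2
grasp_force: 59.5
```

Run:
```python
from h import *
r=get_image("wrist"); np.save("w3.npy",r,allow_pickle=True)
t=get_image("top"); 
a=r["color"].copy(); b=cv2.resize(t["color"][100:190,280:385],None,fx=4,fy=4,interpolation=cv2.INTER_CUBIC)[:200]
cv2.imwrite("pics/w3.png",a); print(foot(),read_state()["position"])
for P in [[0,0,69],[-8,0,69],[-8,0,27],[-150,140,12],[-150,-140,12],[-40,0,190],[-40,128,190],[-40,-128,190]]: print(P,proj(r,place(ST,P)).round(0))
```

```text
[-91.1 -46.9 109.1] [443.28799484 -32.99521235 296.51054875]
[0, 0, 69] [[280. 195.]]
[-8, 0, 69] [[285. 196.]]
[-8, 0, 27] [[304. 189.]]
[-150, 140, 12] [[397. 302.]]
[-150, -140, 12] [[411.  83.]]
[-40, 0, 190] [[230. 228.]]
[-40, 128, 190] [[239. 338.]]
[-40, -128, 190] [[218.  93.]]
```

View pics/w3.png

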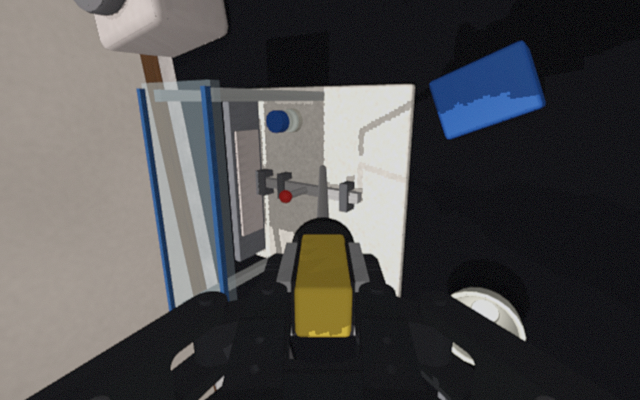

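Run:
```python
from h import *
a=hook(-60,-48,49)
print(delta(*a), delta(*hook(16,-48,49)), delta(*hook(16,-21,49)))
```

```text
[0.004, -0.002, -0.001, 1.4, 9.6, 67.1] [0.004, -0.002, -0.001, 1.3, -52.9, 110.4] [0.004, -0.002, -0.001, -25.7, -52.9, 110.4]
```

>>> carry_out:
  motion:
    - [0, 0, 0, 1, 5, 35, -1]
    - [0, 0, 0, 1, 9, 67, -1]
    - [0, 0, 0, 1, -20, 88, -1]
    - [0, 0, 0, 1, -53, 110, -1]
    - [0, 0, 0, 1, -53, 110, -1]

```text
clock: 5.3
position: [552.0, -46.9, 243.1]
ee_rot: [-0.622, 0.725, -0.225, 0.191]
contact_force: [-0.5, -0.1, -1.1]
gripper_width: 19.0
grasp_force: 59.6
```

Run:
```python
from h import *
r=get_image("wrist");t=get_image("top");s=get_image("scene")
a=cv2.resize(r["color"][130:230,230:380],(600,400),interpolation=cv2.INTER_CUBIC)[:300]
b=cv2.resize(s["color"][220:290,210:303],(400,300),interpolation=cv2.INTER_CUBIC)
c=cv2.resize(t["color"][120:165,300:360],(400,300),interpolation=cv2.INTER_CUBIC)
a=cv2.resize(r["color"][130:230,230:380],(800,300))
cv2.imwrite("pics/z4.png",np.vstack([a,np.hstack([b,c])]))
print(foot(),read_state()["contact_force"]); print(delta(*hook(16,-21,49)))
for P in [[0,0,69],[-8,0,69],[-8,0,48]]: print(P,proj(r,place(ST,P)).round(0))
```

```text
[ 13.4 -45.2  53.7] [-0.5753501   0.73793521 -1.13243687]
[0.012, -0.002, 0.002, -23.8, 3.3, 5.3]
[0, 0, 69] [[328. 214.]]
[-8, 0, 69] [[335. 215.]]
[-8, 0, 48] [[345. 210.]]
```

View pics/z4.png

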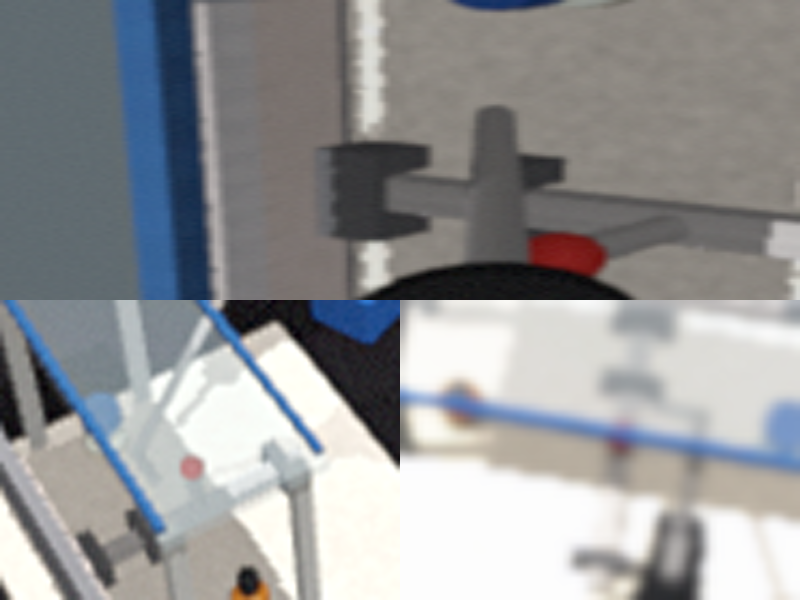

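The hook is under the canopy, right of and beyond the stem. In the top view the foot is at about (665–705,408) and the ball at (620,435). Next I'll move it sideways and then pull.

>>> carry_out:
  motion:
    - [0.01, 0, 0, 0, 3, 5, -1]
    - [0.01, 0, 0, -8, 3, 5, -1]
    - [0.01, 0, 0, -16, 3, 5, -1]
    - [0.01, 0, 0, -24, 3, 5, -1]
    - [0.01, 0, 0, -24, 3, 5, -1]

```text
clock: 6.08
position: [552.1, -24.6, 240.5]
ee_rot: [-0.621, 0.725, -0.227, 0.191]
contact_force: [0.2, 0.1, -0.5]
gripper_width: 19.6
grasp_force: 59.6
```

Run:
```python
from h import *
print(foot(),read_state()["contact_force"]); 
for x in (0,-10,-30,-41): print(x,delta(*hook(x,-21,49)))
```

```text
[ 14.4 -22.6  52.6] [ 0.21467104  0.09562779 -0.52716418]
0 [0.008, -0.005, 0.001, -0.5, 15.7, -5.2]
-10 [0.008, -0.005, 0.001, -0.5, 23.9, -10.9]
-30 [0.008, -0.005, 0.001, -0.4, 40.4, -22.2]
-41 [0.008, -0.005, 0.001, -0.4, 49.5, -28.4]
```

>>> carry_out:
  motion:
    - [0, 0, 0, 0, 4, 2, -1]
    - [0, 0, 0, 0, 12, -3, -1]
    - [0, 0, 0, 0, 22, -9, -1]
    - [0, 0, 0, 0, 32, -16, -1]
    - [0, 0, 0, 0, 40, -22, -1]

```text
clock: 6.7
position: [507.1, -17.6, 237.2]
ee_rot: [-0.621, 0.726, -0.227, 0.191]
contact_force: [1.3, -0.5, -0.3]
gripper_width: 19.1
grasp_force: 59.6
```

Run:
```python
from h import *
print(foot(),read_state()["contact_force"]); 
for x in (-41,-46): print(x,delta(*hook(x,-21,49)))
```

```text
[-31.3 -22.7  49.2] [ 1.32813965 -0.47072233 -0.26763719]
-41 [0.008, -0.005, -0.0, -0.4, 10.0, -5.3]
-46 [0.008, -0.005, -0.0, -0.4, 14.1, -8.1]
```

>>> carry_out:
  motion:
    - [0, 0, 0, 0, 4, -3, -1]
    - [0, 0, 0, 0, 8, -5, -1]
    - [0, 0, 0, 0, 11, -7, -1]
    - [0, 0, 0, 0, 14, -9, -1]
    - [0, 0, 0, 0, 14, -9, -1]

```text
clock: 7.32
position: [493.5, -15.0, 238.1]
ee_rot: [-0.62, 0.726, -0.228, 0.192]
contact_force: [7.5, -0.7, -2.1]
gripper_width: 19.1
grasp_force: 60.4
```

Run:
```python
from h import *
print(foot(),read_state()["contact_force"]);
```

```text
[-44.7 -22.3  50.5] [ 7.48291224 -0.71617191 -2.1485038 ]
```

>>> carry_out:
  motion:
    - [0, 0, 0, 0, 2, -1, -1]
    - [0, 0, 0, 0, 4, -2, -1]
    - [0, 0, 0, 0, 4, -2, -1]

```text
clock: 7.7
position: [490.1, -14.2, 238.0]
ee_rot: [-0.62, 0.726, -0.228, 0.192]
contact_force: [16.0, -1.7, -7.2]
gripper_width: 19.6
grasp_force: 66.2
```

Run:
```python
from h import *
r=get_image("wrist");t=get_image("top");s=get_image("scene")
b=cv2.resize(s["color"][220:290,210:303],(400,300),interpolation=cv2.INTER_CUBIC)
c=cv2.resize(t["color"][120:165,300:360],(400,300),interpolation=cv2.INTER_CUBIC)
a=cv2.resize(r["color"][130:230,230:430],(800,300))
cv2.imwrite("pics/z5.png",np.vstack([a,np.hstack([b,c])]))
print(foot(),read_state()["contact_force"],read_state()["ee_rot"])
for P in [[-44,0,69],[-50,0,69]]: print(P,[proj(k,place(ST,P)).round(1) for k in (r,t,s)])
```

```text
[-47.9 -21.9  50.6] [15.62496891 -2.37600564 -7.82215584] [-0.61996526  0.72585689 -0.22778119  0.19206923]
[-44, 0, 69] [array([[308.9, 191.5]]), array([[331. , 148.9]]), array([[265.4, 252.4]])]
[-50, 0, 69] [array([[313.6, 192.3]]), array([[330.8, 150.4]]), array([[267.1, 251.5]])]
```

View pics/z5.png

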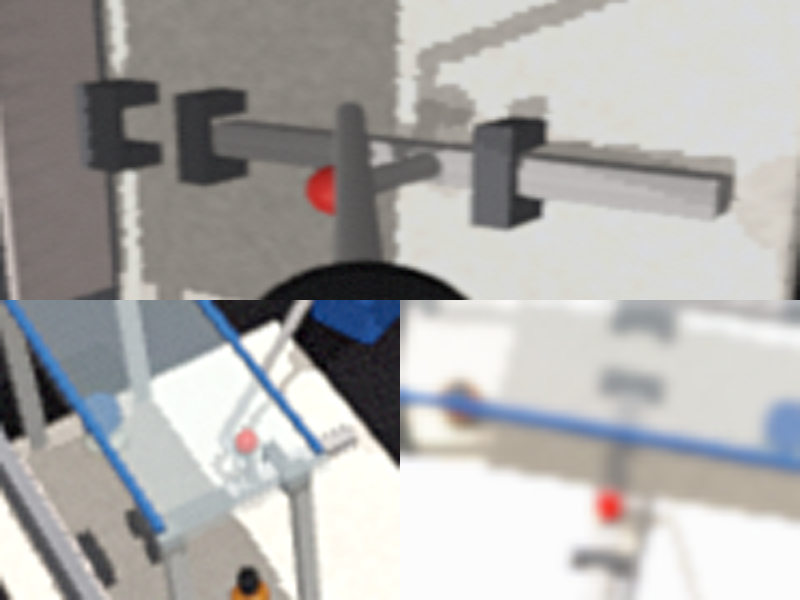

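The ball is at top-view pixel (331.4,150.9), which fits 50 mm drawn, and the force is rising against the stop. Next I'll unload, step right and withdraw.

>>> carry_out:
  motion:
    - [0, 0, 0, 0, -7, 5, -1]
    - [0, 0, 0, 0, -12, 8, -1]
    - [0, 0, 0, 10, -12, 8, -1]
    - [0, 0, 0, 20, -12, 8, -1]
    - [0, 0, 0, 30, -12, 8, -1]

```text
clock: 8.48
position: [495.2, -46.2, 237.6]
ee_rot: [-0.621, 0.727, -0.224, 0.188]
contact_force: [0.9, 1.0, -0.3]
gripper_width: 19.3
grasp_force: 60.6
```

Run:
```python
from h import *
print(foot(),read_state()["contact_force"]); print(delta(*hook(-110,-50,70)), delta(*hook(-110,-50,150)))
r=get_image("wrist");np.save("w6.npy",r,allow_pickle=True); cv2.imwrite("pics/w6.png",r["color"])
f=np.zeros(3)
s=read_state();R=Ro.from_quat(s["ee_rot"]).as_matrix()
print(proj(r,s["position"]+L*R[:,2]))
q=np.load("w3.npy",allow_pickle=True).item();R=Ro.from_quat(q["orientation"]);print((Ro.from_quat(r["orientation"]).inv()*Ro.from_quat(s["ee_rot"])).as_rotvec())
```

```text
[-40.1 -53.2  48.6] [ 0.88931371  0.98417707 -0.26115754]
[0.016, -0.007, 0.0, -1.2, 49.7, -56.8] [0.016, -0.007, 0.0, -0.7, 4.9, -123.1]
[[322.17208595 167.39611001]]
[ 0.22787256  0.22595791 -1.5572989 ]
```

View pics/w6.png

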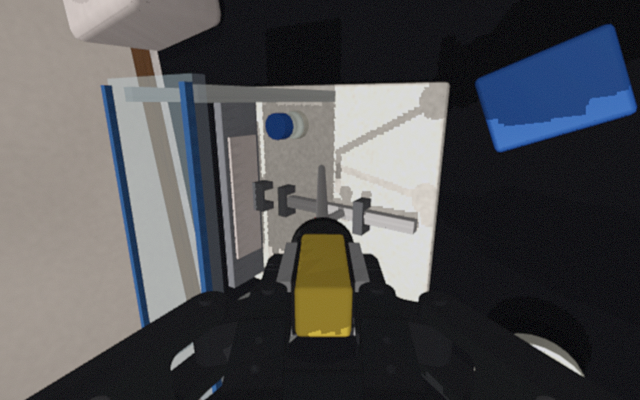

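The rod's end is back at (321,168), with no slip in the grip, and the bolt stays drawn. Next I'll withdraw.

>>> carry_out:
  motion:
    - [0, 0, 0, 0, 25, -25, -1]
    - [0, 0, 0, 0, 50, -57, -1]
    - [0, 0, 0, 0, 30, -95, -1]
    - [-0.1, 0, 0, -10, 10, -130, -1]
    - [-0.25, 0, 0, -40, 10, -160, -1]

```text
clock: 9.15
position: [404.0, 10.8, 366.9]
ee_rot: [-0.64, 0.749, -0.13, 0.109]
contact_force: [1.8, -1.5, -1.2]
gripper_width: 19.1
grasp_force: 60.6
```

Run:
```python
from h import *
print(read_state()["position"],foot()); R=tool(-1.774)
p=place([430.4,311.6,-.203],[-100,0,345])[0]; print(p,delta(p,R))
```

```text
[404.01558701  10.79450647 366.89013159] [-190.   -10.1  152.1]
[332.45338396 331.76086321 345.        ] [-0.342, 0.005, 0.047, -306.0, 120.7, -20.8]
```

>>> carry_out:
  motion:
    - [-0.1, 0, 0.01, -40, 40, -10, -1]
    - [-0.2, 0, 0.02, -90, 75, -20, -1]
    - [-0.342, 0.005, 0.047, -145, 100, -21, -1]
    - [-0.342, 0.005, 0.047, -205, 121, -21, -1]
    - [-0.342, 0.005, 0.047, -260, 121, -21, -1]

```text
clock: 9.78
position: [325.9, 287.1, 341.7]
ee_rot: [-0.632, 0.775, -0.003, -0.001]
contact_force: [0.5, 0.2, -0.6]
gripper_width: 19.4
grasp_force: 60.7
```

Run:
```python
from h import *
R=tool(-1.774)
p=place([430.4,311.6,-.203],[-100,0,262])[0]; print(read_state()["position"],p,delta(p,R))
```

```text
[325.92636941 287.07940621 341.71066208] [332.45338396 331.76086321 262.        ] [-0.003, -0.004, -0.0, -45.4, 2.9, 79.5]
```

>>> carry_out:
  motion:
    - [0, 0, 0, -45, 3, 0, -1]
    - [0, 0, 0, -45, 3, 40, -1]
    - [0, 0, 0, -45, 3, 80, -1]
    - [0, 0, 0, -45, 3, 80, -1]
    - [0, 0, 0, -45, 3, 80, -1]

```text
clock: 10.4
position: [334.2, 330.5, 264.0]
ee_rot: [-0.631, 0.776, -0.003, 0.002]
contact_force: [1.2, 0.7, -0.9]
gripper_width: 19.3
grasp_force: 60.6
```

Run:
```python
from h import *
r=get_image("wrist");np.save("w7.npy",r,allow_pickle=True); cv2.imwrite("pics/w7.png",r["color"])
s=read_state();print(s["position"],s["ee_rot"],s["contact_force"])
print(delta([431,311.6,262],tool(-1.774)))
```

```text
[334.30966964 330.75655299 264.4926151 ] [-0.63121244  0.77560407 -0.00208971  0.00219699] [ 0.24984593 -0.81334453  0.08163444]
[-0.006, 0.001, -0.001, -0.9, -98.5, 3.1]
```

View pics/w7.png

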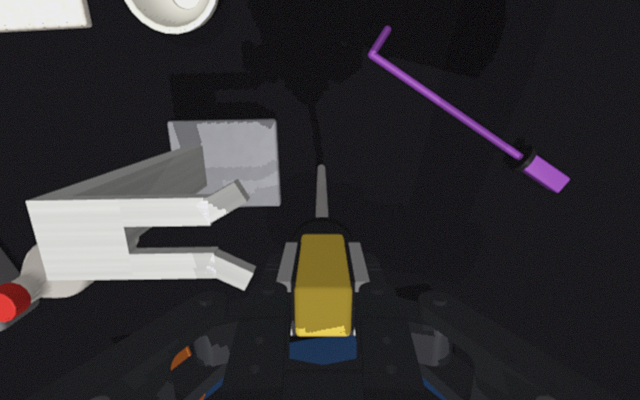

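The view nearly matches the exit picture: slot end near (130,230–253), rod tip (321,168). I'll insert along the slot.

>>> carry_out:
  motion:
    - [-0.005, 0, 0, -0.5, -25, 0, -1]
    - [-0.005, 0, 0, -0.5, -50, 0, -1]
    - [-0.005, 0, 0, -0.5, -75, 0, -1]
    - [-0.005, 0, 0, -0.5, -97, 0, -1]
    - [-0.005, 0, 0, -0.5, -97, 0, -1]

```text
clock: 11.08
position: [430.2, 310.9, 264.6]
ee_rot: [-0.63, 0.776, -0.0, 0.0]
contact_force: [-0.2, -0.8, -1.2]
gripper_width: 19.3
grasp_force: 60.8
```

Run:
```python
from h import *
for i in range(3):
  r=get_image("wrist"); s=read_state();print(s["position"],s["contact_force"],delta([431,311.6,254],tool(-1.774)))
```

```text
[429.38751546 310.81563593 264.36236705] [-0.6411221   0.80056337 -1.68704449] [-0.0, -0.0, -0.003, -1.1, -1.4, 10.4]
[428.85273259 310.82792825 264.15081872] [-0.36555743 -0.48907418 -0.32142889] [-0.0, -0.001, -0.002, -1.2, -1.9, 10.2]
[428.51886834 310.85364532 263.97299927] [-0.621634   -1.61694639 -1.15656166] [0.0, -0.001, -0.002, -1.2, -2.3, 10.0]
```

>>> carry_out:
  motion:
    - [0, 0, 0, -1, -2.5, 3, -1]
    - [0, 0, 0, -1, -2.5, 6, -1]
    - [0, 0, 0, -1, -2.5, 8, -1]
    - [0, 0, 0, -1, -2.5, 9.5, -1]
    - [0, 0, 0, -1, -2.5, 9.5, -1]

```text
clock: 11.85
position: [431.3, 311.2, 254.3]
ee_rot: [-0.631, 0.776, -0.001, -0.001]
contact_force: [-2.8, -0.5, 3.7]
gripper_width: 19.4
grasp_force: 61.0
```

Run:
```python
from h import *
r=get_image("wrist"); s=read_state();print(s["position"],s["contact_force"],s["ee_rot"],delta([431,311.6,253.5],tool(-1.774)))
```

```text
[431.32529544 311.19465775 254.23858868] [-2.21998671 -1.18974744  4.86738422] [-6.31238424e-01  7.75588305e-01 -4.98996154e-04 -7.64588855e-04] [0.0, -0.002, -0.001, -0.3, 0.4, 0.7]
```

>>> carry_out:
  motion:
    - [0, 0, 0, 0, 0.5, 0.5, -0.4]
    - [0, 0, 0, 0, 0.5, 0.5, -0.2]
    - [0, 0, 0, 0, 0.5, 0.5, 0.2]
    - [0, 0, 0, 0, 0.5, 0.5, 0.6]
    - [0, 0, 0, 0, 0.5, 0.5, 0.6]

```text
clock: 12.52
position: [430.9, 311.2, 252.9]
ee_rot: [-0.631, 0.776, -0.001, -0.001]
contact_force: [0.5, -0.3, -0.8]
gripper_width: 68.5
grasp_force: 0.0
```

>>> carry_out:
  motion:
    - [0, 0, 0, 0, 0, -15, 0.6]
    - [0, 0, 0, 0, 0, -50, 0.6]
    - [0, 0, 0, 0, 0, -100, 0.6]
    - [0, 0, 0, 0, 5, -145, 0.6]
    - [0, 0, 0, 0, 5, -145, 0.6]

```text
clock: 13.15
position: [427.1, 313.3, 403.8]
ee_rot: [-0.631, 0.776, 0.0, 0.004]
contact_force: [0.3, -0.4, -0.0]
gripper_width: 68.0
grasp_force: 0.0
```

Run:
```python
from h import *
t=get_image("top");s=get_image("scene");r=get_image("wrist")
z=lambda i,x,y,w,h:cv2.resize(i["color"][y:y+h,x:x+w],(400,300),interpolation=cv2.INTER_CUBIC)
cv2.imwrite("pics/z8.png",np.vstack([np.hstack([z(r,230,110,180,135),z(s,360,220,120,90)]),np.hstack([z(s,200,200,140,105),z(t,284,98,100,75)])]))
print(read_state()["position"])
for P in [[0,0,281],[0,0,256]]:print(P,proj(r,place([430.4,311.6,-.203],P)),proj(S,place([430.4,311.6,-.203],P)))
print("bolt",[proj(t,place(ST,[x,0,69])) for x in(-44,-50)])
```

```text
[425.76351339 312.29282303 397.68643029]
[0, 0, 281] [[316.83503637 197.74029525]] [[403.49447108 230.9500802 ]]
[0, 0, 256] [[317.27757931 189.17115549]] [[401.820953   237.77029767]]
bolt [array([[331.04673502, 148.89216113]]), array([[330.77958408, 150.39806492]])]
```

View pics/z8.png

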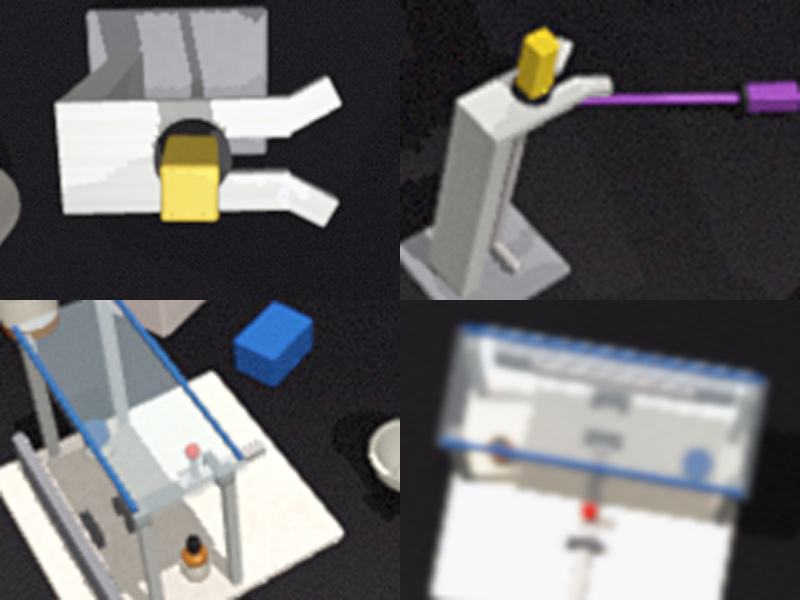

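The rod hangs upright in the slot with its flange on the tines: grip top at wrist pixel (315,197), as predicted. The bolt ball is in its drawn position, top-view (331,151), and the bystanders visible in these crops stand where they were. I'm handing in.

```bash
python3 -c "
from bench import *
print(job_done())"
```

```text
the job is handed in; nothing more can be done
None
```

The bolt was drawn with the rod to its hard stop, the rod is back hanging upright and fully home in the fork, the gripper has let go, and the job is handed in (no verdict was returned).

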